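# Spring proof-pull on the makerspace pull tester

### The job

Start a proof pull on the bench spring tester: on the logger box press the blue key (wake), then the white key (zero), then the green key (record), each right down and let up again, one at a time, without pressing the red key (erase). Then take the tester's black handle and pull the slide out against its spring until the red pointer stands within the yellow mark on the rule, never pulling it more than 20 mm beyond the middle of the mark, and keep it there: the job ends with the gripper still holding the slide at the mark, so do not let go. Leave the other things on the bench where they are.

Things in the scene. Friction and masses are not known exactly. Their poses are not given: they have to be found in the camera images.
- jig: the spring pull tester, fixed to the bench: aluminium bed 260 x 130 x 12 mm (x, y, z), a grey spring housing 100 x 80 mm rising to 63 mm above the bench over its +x half (it begins at x = +25 mm), a black rule with white 10 mm ticks along its +y side. Origin: centre of the bed's underside, on the bench. The slide pulls out along its -x axis (roughly towards the robot; the tester's yaw varies by up to 17 degrees)
- handle (a point): grip of the slide: upright black post with a white cap, 24 mm (along the pull) x 30 mm (across), standing from 34 to 94 mm above the bench. Site: middle of the post, 65 mm above the bench; axes as the tester's, so the pull is along its -x. At home there are 31 mm free between the post and the housing; below it (under 34 mm) are a 44 mm wide carriage and a 10 mm rod into the housing
- pointer (a point): tip of the red pointer, a 4 mm wide bar that sticks out of the slide's carriage over the rule; 50 mm to the +y side of the handle's middle (tester axes), 23 mm above the bench, level with the handle's middle along the pull; moves with the slide
- mark: yellow clip fixed on the rule, 14 mm wide along the pull (this is the band the pointer must stand in), with a small upright tab at the rule's outer edge. Origin: middle of the band, on the rule's top 18 mm above the bench; axes as the tester's. It stands 40 to 85 mm out (along the tester's -x) from the pointer's home
- slide (a joint): how far the slide is out, m: 0 home, grows as it is pulled out to 0.105 at the stop. A spring pulls it home with 5 N at 0 plus 1 N for each 10 mm, about 9 to 14 N at the mark; let go, it springs home
- keybox: grey logger box fixed to the bench, 140 x 140 x 40 mm, with four push keys on its top in a square of 64 mm pitch; which colour is where varies. Origin: centre of its underside
- key_blue_top (a point): round blue push key, cap 28 mm across in a dark collar 44 mm across. Site: centre of the cap's top face when up, 63 mm above the bench (it moves down with the key); the cap stands 10 mm proud of its collar (4 mm when fully down)
- key_white_top (a point): round white push key, cap 28 mm across in a dark collar 44 mm across. Site: centre of the cap's top face when up, 63 mm above the bench (it moves down with the key); the cap stands 10 mm proud of its collar (4 mm when fully down)
- key_green_top (a point): round green push key, cap 28 mm across in a dark collar 44 mm across. Site: centre of the cap's top face when up, 63 mm above the bench (it moves down with the key); the cap stands 10 mm proud of its collar (4 mm when fully down)
- key_red_top (a point): round red push key, cap 28 mm across in a dark collar 44 mm across. Site: centre of the cap's top face when up, 63 mm above the bench (it moves down with the key); the cap stands 10 mm proud of its collar (4 mm when fully down)
- key_blue (a joint): blue key, m: 0 up, 0.006 fully down; a spring pushes it up (1.5 N at the top, 5 N fully down); counts as pressed beyond 0.0042
- key_white (a joint): white key, m: 0 up, 0.006 fully down; a spring pushes it up (1.5 N at the top, 5 N fully down); counts as pressed beyond 0.0042
- key_green (a joint): green key, m: 0 up, 0.006 fully down; a spring pushes it up (1.5 N at the top, 5 N fully down); counts as pressed beyond 0.0042
- key_red (a joint): red key, m: 0 up, 0.006 fully down; a spring pushes it up (1.5 N at the top, 5 N fully down); counts as pressed beyond 0.0042 (this key is to be left alone)
- cone: bystander: small red-orange printed cone, 32 mm across and 43 mm tall, stands loose between tester and logger. Origin: centre of its underside
- penpot: bystander: black pen pot with pencils, 68 mm across, 90 mm tall (137 mm with the pencils). Origin: centre of its underside
- bracket: bystander: white printed bracket, 60 x 40 x 41 mm, lying loose. Origin: centre of its underside

How it is judged:
On the way, in this order (a step that is already met when the one before it is completed fails the run):
1. the blue key is pressed down, the other keys up and the slide still home (value of joint key_blue above 0.0042 m and value of joint each of key_white, key_green, key_red below 0.002 m and value of joint slide below 0.008 m), for 0.05 s.
2. the white key is pressed down, the other keys up and the slide still home (value of joint key_white above 0.0042 m and value of joint each of key_blue, key_green, key_red below 0.002 m and value of joint slide below 0.008 m), for 0.05 s.
3. the green key is pressed down, the other keys up and the slide still home (value of joint key_green above 0.0042 m and value of joint each of key_blue, key_white, key_red below 0.002 m and value of joint slide below 0.008 m), for 0.05 s.
4. the slide is pulled out by the gripper until the pointer stands in the yellow mark, the keys all up (x of pointer in the frame of mark between -0.007 and 0.007 m and contact force between the fingers and slide above 2 N and value of joint each of key_blue, key_white, key_green, key_red below 0.002 m), for 0.3 s.
At the end, for the whole second after the job is handed in: The pointer stands within 7 mm of the middle of the mark (inside the yellow band), at rest (under 10 mm/s), the fingers bearing on the slide with over 2 N and no loose thing touching it; all keys are up (under 2 mm down) and the bystanders within 25 mm of where they were (all of step 4 and velocity of joint slide between -0.01 and 0.01 m/s and contact force between slide and cone below 0.3 N and contact force between slide and penpot below 0.3 N and contact force between slide and bracket below 0.3 N and distance of each of cone, penpot, bracket from where it was at the start of the episode below 0.025 m); the arm keeps its last pose, push and grip.
It fails at once if the red key is pressed (3 mm) (value of joint key_red above 0.003 m).
It fails at once if two keys are pressed at once (3 mm) (value of joint each of key_blue, key_white above 0.003 m or value of joint each of key_blue, key_green above 0.003 m or value of joint each of key_white, key_green above 0.003 m).
It fails at once if the pointer is pulled more than 20 mm beyond the middle of the mark (x of pointer in the frame of mark below -0.02 m).
It fails at once if a bystander is moved more than 25 mm (distance of any of cone, penpot, bracket from where it was at the start of the episode above 0.025 m).
It also fails if it takes over 54 s, if anything falls off the work surface, if the arm or the gripper's body presses on something with over 40 N, if the wrist force passes 120 N, or if a joint passes its speed limit or range.

### The arm

A 7-joint arm with a two-finger parallel gripper is mounted at the origin on the work surface. World frame = base frame: x ahead of the robot, y to its left, z up, the work surface at z = 0. Lengths are in m, angles in rad, forces in N, time in s.
With the tool pointing down it reaches from about 0.4 to 0.875 m from the base axis. Payload 19.3 kg.
Tool frame: the origin (TCP) lies at the very end of the fingers, on their centre line; the grasp point (between the pads) lies 19 mm behind it; z points along the fingers, y is the direction in which the jaws open and shut (so a half turn about z gives the same grasp; the last joint's range is limited). The gripper opens to 85 mm and grips with 20 to 120 N. Pads are 22 mm wide; open, the fingers measure 114 mm over their backs; the gripper's body (76 mm by 85 mm) begins 54 mm behind the grasp point. The pads swing forward as they close: fully open they stand 13 mm farther back than shut.
Start: joints at [-1.403, 0.521, -0.036, 1.599, 0.021, 1.021, -0.113], TCP at [0.147, 0.607, 0.231] pointing down, gripper open.
Joint ranges: [-2.91, 2.91], [-0.3, 2.13], [-1.5, 1.42], [0.17, 2.43], [-1.26, 4.41], [0.16, 1.93], [-2.52, 2.52]. Speed limits (rad/s): [1.89, 1.89, 2.39, 2.39, 3.01, 3.01, 3.01].

### API

Orientations are given as [roll, pitch, yaw] about the fixed x, y, z axes, in that order (R = Rz(yaw) Ry(pitch) Rx(roll)).
In Python, from workcell import bot gives the robot as it stands. The module is installed in compiled form; this text tells all that it offers.
- The arm moves only by the shell command python3 -m inch 'ROWS' [FORCE]. ROWS is JSON, a list of rows, each an object of numbers: "dx", "dy", "dz": the shift along the tool's x, y, z in mm; "rx", "ry", "rz": the turn, a rotation vector about the tool's x, y, z in rad; "hand": the closure, from -1 (fully open) to 1 (shut), so that 0 is half open. In form: [{"dx": .., "dy": .., "dz": .., "rx": .., "ry": .., "rz": .., "hand": ..}, ...]. A call has 1 to 10 rows; each row shifts and turns the commanded pose from where the row before left it, along the tool's axes as they then stand; what a row does not reach is not made up. A row lasts 1/10 s, in which the tool goes at most 50 mm and 8.59 degrees, less where a joint would pass 70% of its speed; a pose out of reach is approached as far as the arm can. A call with a gripper value outside its range is refused whole. The fingers move at their own pace and stop on an object; FORCE is the grip in N (left out, the last holds). Time passes only in rows, so rows that do not move let the fingers close. It gives the time, the measured TCP pose, the force and the opening at its end, in the units of the state.
- bot.observe(): the state, without advancing time (a new reading comes with each control period).
- bot.grab_frame(name): name is "scene" or "top"; returns (picture, depth): 400x640x3 uint8, red, green, blue; 400x640 float32, m along the optical axis (not along the pixel's ray), 0 where there is no reading.
- bot.get_calibration(name): a dict with "vertical_fov" (degrees; the focal length in pixels is half the picture's height over the tangent of half this angle, whatever the lens; pixels are square), "cx", "cy" (the principal point, pixels), "origin" and "orientation" of the camera in the world. Camera axes: x right, y down, z forward; pixel columns grow to the right and rows downward; lengths in m; the calibration is good to about 2 mm. A picture is of the moment at which its call begins. get_calibration takes no time and is no camera call.
- bot.job_done(): hands the job in, once; it reports no verdict.
Trained networks look in the newest picture that a camera, given by its name, has taken for a name from the list of things; names that differ only in an ending like _2 or _b are one class to them, and where a whole thing is asked for, a point or a joint stands for the part that bears it (a point fixed in the world has none). Each returns a list of dicts, best first, with "score" (0 to 1); they miss things now and then, are a little off and sometimes report something else, mostly with a low value. They report only what shows in the picture. A call takes as long as a camera call.
- bot.trace(camera, target): "region" (400x640 bool, what is visible of it) and "box" ([left, top, right, bottom] in pixels, round what is visible of it).
- bot.tip_of(camera, target): "centre" ([row, column] in pixels: a listed point, or the origin of a listed thing).
The state is a dict: "clock": time; "qpos": joint angles; "qd": joint speeds; "joint_efforts": joint torques, N m; "position": TCP position; "tool_rot": TCP orientation; "force": force on the tool from outside, world axes, zero at the start; "moment": the same for the moment, N m; "grip_width": finger opening in m.
Only numpy, scipy, OpenCV 4.12 (cv2) and the standard library are available. Lean on these libraries where they do the work, as an engineer would, in place of code of your own. Each camera call takes 0.05 s, during which the arm holds its last target.

## Working session

There is one attempt and no reset: what is moved stays moved. The work goes in short steps, Python scripts to look and compute and a shell command to move; the robot and the scene stay as the last step left them, time stands still between calls to the robot, and variables do not carry over. Pictures are saved under pics/ and viewed, and the job is handed in when it is done.

```bash
mkdir -p pics; python3 - <<'E'
from workcell import bot
import cv2
s=bot.observe();print(s)
for n in("scene","top"):
    p,d=bot.grab_frame(n);cv2.imwrite(f"pics/{n}0.png",p[:,:,::-1]);print(n,bot.get_calibration(n))
E
```

```text
{'clock': 0.0, 'qpos': array([-1.40323839,  0.52202522, -0.03629484,  1.59996271,  0.02122041,
        1.02108213, -0.11281354]), 'qd': array([-0.00011855, -0.00090635,  0.00064772, -0.00071313,  0.00033035,
        0.00201121,  0.00051576]), 'joint_efforts': array([-4.46201338e-04, -9.27108765e+01,  1.97976843e+00, -3.69923508e+01,
        1.79027970e-02,  8.24169052e-03,  5.59962427e-05]), 'position': array([0.14718725, 0.60710267, 0.23073533]), 'tool_rot': array([-3.14050596e+00,  1.09677889e-04,  2.90379288e+00]), 'force': array([-0.08599617,  0.77332237, -0.30941669]), 'moment': array([ 0.00856062, -0.00372494, -0.01628365]), 'grip_width': 0.0850269598527933}
scene {'vertical_fov': 47.24837089863413, 'cx': 323.7653710084821, 'cy': 196.24876586000696, 'origin': array([1.00946915, 0.65600958, 0.82207854]), 'orientation': array([-2.33600961, -0.02139356,  2.56480419])}
top {'vertical_fov': 50.342727806217425, 'cx': 315.0319883577975, 'cy': 197.86464969403477, 'origin': array([ 0.37863861, -0.00717184,  1.35461583]), 'orientation': array([-2.98958560e+00, -1.32847105e-03, -1.54210714e+00])}
```

View pics/scene0.png

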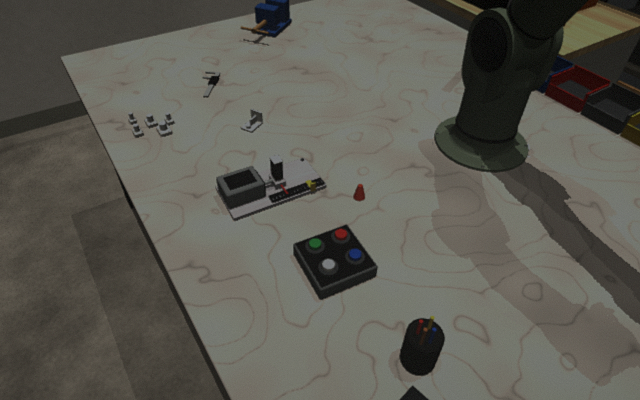

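View pics/top0.png

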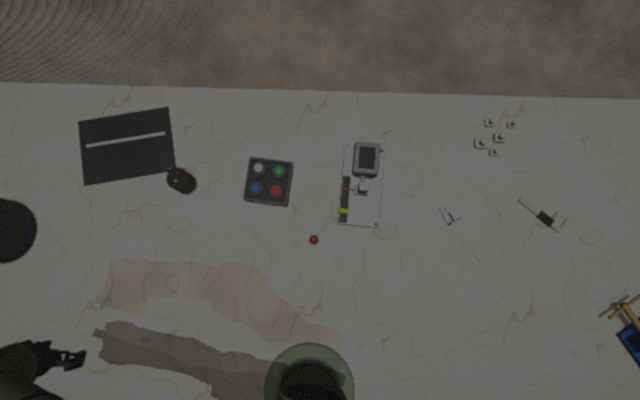

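```bash
cat > h.py <<'E'
import numpy as np
from scipy.spatial.transform import Rotation as R
from workcell import bot
def cam(n):
    c=bot.get_calibration(n);f=200/np.tan(np.radians(c['vertical_fov'])/2)
    return c,f,R.from_euler('xyz',c['orientation']).as_matrix()
def plane(n,row,col,z):
    c,f,M=cam(n);r=M@np.array([(col-c['cx'])/f,(row-c['cy'])/f,1]);o=np.array(c['origin'])
    return o+r*(z-o[2])/r[2]
def pix(n,P):
    c,f,M=cam(n);v=M.T@(np.array(P)-c['origin']);return c['cy']+f*v[1]/v[2],c['cx']+f*v[0]/v[2]
def dep(n,row,col,d):
    c,f,M=cam(n);return np.array(c['origin'])+M@(d*np.array([(col-c['cx'])/f,(row-c['cy'])/f,1]))
E
python3 - <<'E'
from h import *
for n in("top","scene"):
    for t,z in [("key_blue_top",.063),("key_white_top",.063),("key_green_top",.063),("key_red_top",.063),("keybox",0),("handle",.065),("pointer",.023),("mark",.018),("jig",0),("cone",0),("penpot",0),("bracket",0)]:
        for r in bot.tip_of(n,t)[:2]:
            print(n,t,round(r['score'],2),np.round(r['centre']),np.round(plane(n,*r['centre'],z),4))
E
```

```text
top key_blue_top 0.43 [170. 276.] [0.661 0.12  0.063]
top key_blue_top 0.37 [187. 255.] [0.6062 0.1837 0.063 ]
top key_white_top 0.63 [169. 257.] [0.6628 0.1794 0.063 ]
top key_green_top 0.44 [166. 276.] [0.6724 0.1208 0.063 ]
top key_red_top 0.47 [191. 274.] [0.5932 0.1248 0.063 ]
top keybox 0.75 [182. 269.] [0.6338 0.1471 0.    ]
top handle 0.65 [186. 366.] [ 0.617 -0.16   0.065]
top pointer 0.57 [186. 346.] [ 0.6242 -0.0991  0.023 ]
top pointer 0.38 [215. 448.] [ 0.5399 -0.4242  0.023 ]
top mark 0.6 [212. 341.] [ 0.5393 -0.0877  0.018 ]
top jig 0.66 [185. 363.] [ 0.633 -0.156  0.   ]
top cone 0.58 [239. 312.] [0.4535 0.0038 0.    ]
top penpot 0.62 [184. 186.] [0.6211 0.414  0.    ]
top bracket 0.69 [215. 446.] [ 0.5428 -0.4247  0.    ]
scene key_blue_top 0.41 [254. 356.] [0.6029 0.1867 0.063 ]
scene key_white_top 0.59 [262. 324.] [0.6721 0.17   0.063 ]
scene key_white_top 0.48 [241. 314.] [0.6601 0.109  0.063 ]
scene key_green_top 0.52 [240. 318.] [0.6497 0.1098 0.063 ]
scene key_red_top 0.43 [233. 342.] [0.5932 0.1221 0.063 ]
scene keybox 0.89 [264. 335.] [0.627  0.1467 0.    ]
scene keybox 0.58 [184. 309.] [ 0.5374 -0.1115  0.    ]
scene handle 0.75 [169. 275.] [ 0.6167 -0.1464  0.065 ]
scene handle 0.64 [197. 360.] [0.4946 0.0512 0.065 ]
scene pointer 0.74 [192. 283.] [ 0.6212 -0.0978  0.023 ]
scene mark 0.65 [184. 310.] [ 0.5449 -0.0948  0.018 ]
scene jig 0.66 [190. 272.] [ 0.6304 -0.1457  0.    ]
scene cone 0.69 [198. 361.] [0.4478 0.0035 0.    ]
scene penpot 0.6 [360. 417.] [0.6222 0.4169 0.    ]
scene bracket 0.84 [126. 255.] [ 0.5384 -0.4238  0.    ]
```

The scene view shows the keybox with green (240,315), red (234,341), white (266,329) and blue (255,355). In the top view the tester's post is at about (187,362) and the mark at about (211,344). I'll refine these next with colour segmentation.

```bash
python3 - <<'E'
from h import *
import cv2
from scipy import ndimage as N
for n,box in(("top",(130,235,235,390)),("scene",(150,305,210,390))):
    p,d=bot.grab_frame(n)
    r0,r1,c0,c1=box
    c=p[r0:r1,c0:c1]
    g=np.clip(c.astype(float)*2,0,255).astype(np.uint8)
    cv2.imwrite(f"pics/{n}_z.png",cv2.resize(g,None,fx=4.4 if n=="scene" else 5,fy=4.4 if n=="scene" else 5,interpolation=cv2.INTER_CUBIC)[:600,:800,::-1] )
    h=cv2.cvtColor(p,cv2.COLOR_RGB2HSV).astype(int);H,S,V=h[...,0],h[...,1],h[...,2]
    m0=np.zeros(H.shape,bool);m0[r0:r1,c0:c1]=1
    for k,m,z in [("blue",(H>100)&(H<130)&(S>110)&(V>40),.063),("green",(H>45)&(H<85)&(S>110)&(V>40),.063),("red",((H<6)|(H>174))&(S>130)&(V>50),.063),("yellow",(H>22)&(H<35)&(S>140)&(V>50),.018),("white",(S<40)&(V>90),.063)]:
        L,q=N.label(m&m0)
        for i in range(1,q+1):
            a=(L==i).sum()
            if a>=5 and (a<250):
                cc=N.center_of_mass(L==i);print(n,k,a,np.round(cc,1),np.round(plane(n,*cc,z),4))
E
```

```text
top blue 60 [187.4 254.9] [0.6036 0.183  0.063 ]
top green 55 [170.1 278.5] [0.6601 0.1126 0.063 ]
top red 55 [190.3 275.4] [0.5965 0.1195 0.063 ]
top yellow 36 [210.6 342.9] [ 0.5453 -0.0924  0.018 ]
top white 50 [167.2 258. ] [0.6677 0.1765 0.063 ]
scene blue 112 [253.2 354.9] [0.6038 0.1838 0.063 ]
scene green 99 [242.6 314.6] [0.6608 0.1132 0.063 ]
scene red 21 [188.8 283.8] [ 0.6331 -0.071   0.063 ]
scene red 115 [192.8 359.2] [0.4852 0.0373 0.063 ]
scene red 103 [233.1 340.6] [0.5974 0.1206 0.063 ]
scene yellow 37 [183.  309.9] [ 0.542  -0.0975  0.018 ]
scene white 5 [179.  272.2] [ 0.64   -0.1172  0.063 ]
scene white 101 [263.5 328.1] [0.6671 0.1763 0.063 ]
```

View pics/top_z.png

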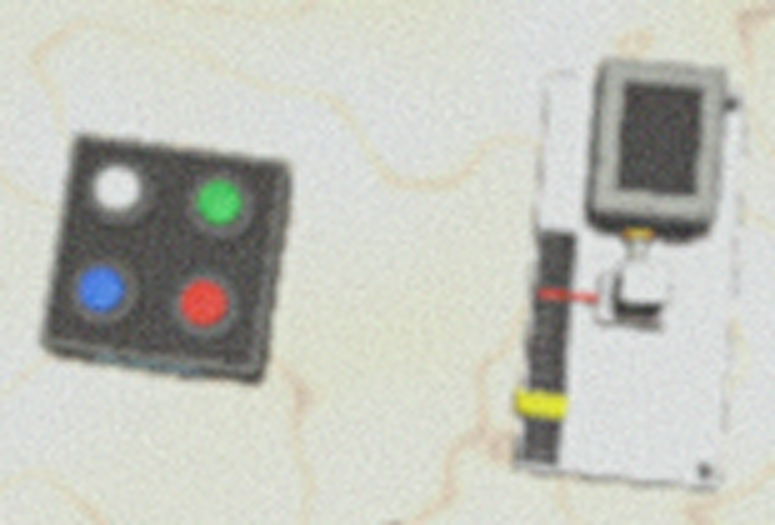

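View pics/scene_z.png

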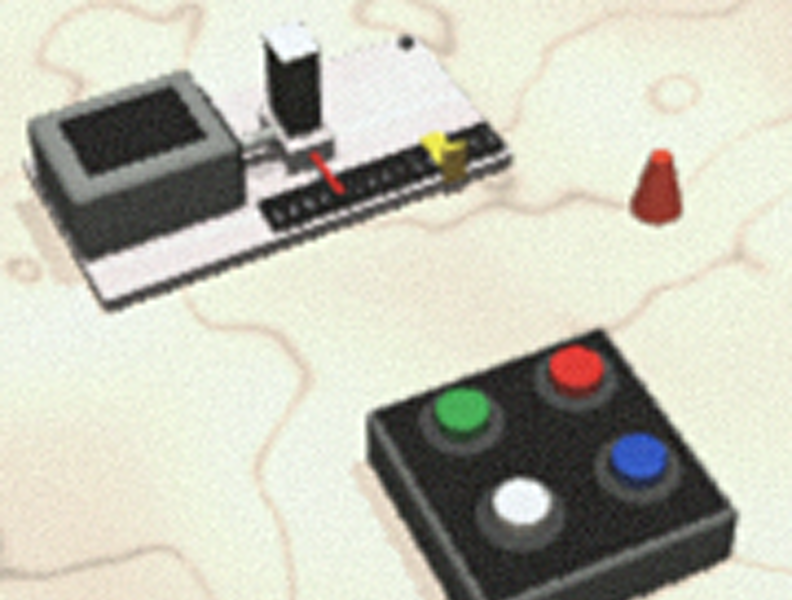

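```bash
python3 - <<'E'
from h import *
import cv2
for n in("top","scene"):
    r=bot.trace(n,"jig")[0];print(n,r['score'],r['box'],r['region'].sum())
    if n=="top":
        p,d=bot.grab_frame(n)
        m=r['region'];rr,cc=np.nonzero(m&(d>0))
        P=np.array([dep(n,a,b,d[a,b]) for a,b in zip(rr,cc)])
        print(np.percentile(P[:,2],[1,5,25,50,75,95,99]))
        q=P[P[:,2]>.052];
        rect=cv2.minAreaRect(P[:,:2].astype(np.float32)*1000);print("all",rect,cv2.boxPoints(rect))
        # housing
        q=q[(q[:,0]>.64)];print("housing",cv2.minAreaRect(q[:,:2].astype(np.float32)*1000))
        q=P[(P[:,2]>.08)];print("cap",len(q),q.mean(0),q.min(0),q.max(0))
        b=P[(P[:,2]<.03)];print("bed",cv2.minAreaRect(b[:,:2].astype(np.float32)*1000))
        np.save('P.npy',P)
E
```

```text
top 0.79 [339.1, 141.2, 385.5, 228.5] 3294Traceback (most recent call last):
  File "<stdin>", line 8, in <module>
  File "h.py", line 13, in dep
    c,f,M=cam(n);return np.array(c['origin'])+M@(d*np.array([(col-c['cx'])/f,(row-c['cy'])/f,1]))
          ~~~^^^
  File "h.py", line 5, in cam
    c=bot.get_calibration(n);f=200/np.tan(np.radians(c['vertical_fov'])/2)
ValueError: time passes only in moves, steps and waits
```

```bash
python3 - <<'E'
from h import *
import cv2
C={n:cam(n) for n in("top","scene")}
p,d=bot.grab_frame("top")
r=bot.trace("top","jig")[0];m=r['region'];rr,cc=np.nonzero(m&(d>0))
c,f,M=C["top"]
D=d[rr,cc];P=np.array(c['origin'])+(M@(D*np.array([(cc-c['cx'])/f,(rr-c['cy'])/f,np.ones(len(cc))]))).T
print(np.percentile(P[:,2],[1,5,25,50,75,95,99]))
rect=lambda q:[np.round(x,1) for x in cv2.minAreaRect(q[:,:2].astype(np.float32)*1000)]
print("all",rect(P))
q=P[(P[:,2]>.052)&(P[:,0]>.645)];print("housing",rect(q))
q=P[P[:,2]>.08];print("cap",len(q),q.mean(0),q.min(0),q.max(0))
print("bed",rect(P[P[:,2]<.03]))
Z=lambda x,y,z:plane("top",130+(y+.5)/5-.5,235+(x+.5)/5-.5,z)
for nm,x,y,z in[("BL",520,465,.012),("BR",716,487,.012),("TL",550,72,.012),("ruleTL",540,232,.018),("ruleTR",576,234,.018),("ruleBL",524,460,.018),("ruleBR",556,464,.018),("ptr tip",540,294,.023),("ptr base",597,298,.023),("cap",643,282,.094),("mark L",516,403,.018),("mark R",567,404,.018)]:
    print(nm,np.round(Z(x,y,z),4))
S=lambda x,y,z:plane("scene",150+(y+.5)/4.4-.5,210+(x+.5)/4.4-.5,z)
for nm,x,y,z in[("BL",513,158,.012),("TL",108,307,.012),("ptr tip",341,190,.023),("ptr base",314,155,.023),("cap",291,42,.094),("mark inner",432,147,.018)]:
    print("s",nm,np.round(S(x,y,z),4))
E
```

```text
[0.00452738 0.00877777 0.01238966 0.0158436  0.05843826 0.06645945
 0.09515555]
all [array([ 638.8, -151.1]), array([134.6, 278.9]), np.float64(87.3)]
housing [array([ 708.2, -160.9]), array([ 80.5, 105.3]), np.float64(85.9)]
cap 89 [ 0.61195105 -0.14905581  0.09374763] [ 0.59990811 -0.16487728  0.080878  ] [ 0.62510286 -0.13428353  0.10169871]
bed [array([ 638.8, -151.1]), array([134.6, 278.9]), np.float64(87.3)]
BL [ 0.5073 -0.0799  0.012 ]
BR [ 0.4969 -0.2039  0.012 ]
TL [ 0.7644 -0.0942  0.012 ]
ruleTL [ 0.6567 -0.0893  0.018 ]
ruleTR [ 0.6561 -0.1124  0.018 ]
ruleBL [ 0.51  -0.082  0.018]
ruleBR [ 0.508  -0.1022  0.018 ]
ptr tip [ 0.6155 -0.0898  0.023 ]
ptr base [ 0.614 -0.126  0.023]
cap [ 0.612  -0.1472  0.094 ]
mark L [ 0.546  -0.0762  0.018 ]
mark R [ 0.5463 -0.1085  0.018 ]
s BL [ 0.5073 -0.0724  0.012 ]
s TL [ 0.763  -0.0881  0.012 ]
s ptr tip [ 0.6135 -0.0918  0.023 ]
s ptr base [ 0.6121 -0.1261  0.023 ]
s cap [ 0.612  -0.1467  0.094 ]
s mark inner [ 0.5467 -0.1004  0.018 ]
```

```bash
python3 -m inch '[{"rz":-0.09,"hand":1},{"rz":-0.09,"hand":1},{"dx":-36,"dy":-30,"hand":1},{"dx":-36,"dy":-30,"hand":1},{"dx":-36,"dy":-30,"hand":1},{"dx":-36,"dy":-30,"hand":1},{"dx":-36,"dy":-30,"hand":1},{"dx":-36,"dy":-30,"hand":1},{"dx":-36,"dy":-30,"hand":1},{"dx":-36,"dy":-30,"hand":1}]' 40
cat > go.py <<'E'
import sys
from h import *
t=np.array([float(a) for a in sys.argv[1:4]]);s=bot.observe()
M=R.from_euler('xyz',s['tool_rot']).as_matrix()
print(s['clock'],s['tool_rot'],"shift mm",np.round(M.T@(t-s['position'])*1000,1),"yaw to tester: rz",-(3.085-s['tool_rot'][2]), s['grip_width'],np.round(s['force'],1))
E
python3 go.py .6037 .1834 .09
```

```text
1.6 [3.14155446e+00 3.88039204e-06 2.90375585e+00] shift mm [-543.5 -304.5  141.3] yaw to tester: rz -0.18124415150201179 0.08503983460358384 [ 0.3  0.3 -0.5]schema error: expected keys dx, dy, dz, rx, ry, rz, hand
```

```bash
python3 -m inch '[{"dx":0,"dy":0,"dz":0,"rx":0,"ry":0,"rz":-0.09,"hand":1},{"dx":0,"dy":0,"dz":0,"rx":0,"ry":0,"rz":-0.09,"hand":1},{"dx":-36,"dy":-30,"dz":0,"rx":0,"ry":0,"rz":0,"hand":1},{"dx":-36,"dy":-30,"dz":0,"rx":0,"ry":0,"rz":0,"hand":1},{"dx":-36,"dy":-30,"dz":0,"rx":0,"ry":0,"rz":0,"hand":1},{"dx":-36,"dy":-30,"dz":0,"rx":0,"ry":0,"rz":0,"hand":1},{"dx":-36,"dy":-30,"dz":0,"rx":0,"ry":0,"rz":0,"hand":1},{"dx":-36,"dy":-30,"dz":0,"rx":0,"ry":0,"rz":0,"hand":1},{"dx":-36,"dy":-30,"dz":0,"rx":0,"ry":0,"rz":0,"hand":1},{"dx":-36,"dy":-30,"dz":0,"rx":0,"ry":0,"rz":0,"hand":1}]' 40
python3 go.py .6037 .1834 .09
```

```text
clock: 2.6
position: [0.4221, 0.3497, 0.2315]
tool_rot: [3.141, 0.0, 3.084]
force: [1.0, 0.4, 0.5]
grip_width: 0.0001
2.6 [3.14120022e+00 3.01695765e-04 3.08381750e+00] shift mm [-190.9 -155.6  141.5] yaw to tester: rz -0.0011824979258912016 0.00014150403681331602 [1.  0.4 0.5]
```

```bash
python3 -m inch '[{"dx":-38,"dy":-31,"dz":0,"rx":0,"ry":0,"rz":0,"hand":1},{"dx":-38,"dy":-31,"dz":0,"rx":0,"ry":0,"rz":0,"hand":1},{"dx":-38,"dy":-31,"dz":0,"rx":0,"ry":0,"rz":0,"hand":1},{"dx":-38,"dy":-31,"dz":0,"rx":0,"ry":0,"rz":0,"hand":1},{"dx":-39,"dy":-31,"dz":0,"rx":0,"ry":0,"rz":0,"hand":1},{"dx":0,"dy":0,"dz":45,"rx":0,"ry":0,"rz":0,"hand":1},{"dx":0,"dy":0,"dz":45,"rx":0,"ry":0,"rz":0,"hand":1},{"dx":0,"dy":0,"dz":45,"rx":0,"ry":0,"rz":0,"hand":1},{"dx":0,"dy":0,"dz":15,"rx":0,"ry":0,"rz":0,"hand":1},{"dx":0,"dy":0,"dz":0,"rx":0,"ry":0,"rz":0,"hand":1}]'
python3 go.py .6037 .1834 .057
python3 - <<'E'
from workcell import bot
import cv2,numpy as np
p,d=bot.grab_frame("scene");c=np.clip(p[150:305,210:390]*2.0,0,255).astype(np.uint8)
cv2.imwrite("pics/a1.png",cv2.resize(c,None,fx=3.8,fy=3.8)[:,:,::-1])
E
```

```text
clock: 3.6
position: [0.6017, 0.1851, 0.0799]
tool_rot: [-3.14, -0.003, 3.084]
force: [-0.9, -0.1, -0.3]
grip_width: -0.0003
3.6 [-3.14018988e+00 -2.89324106e-03  3.08389459e+00] shift mm [-2.1 -1.5 22.9] yaw to tester: rz -0.0011054105400560843 -0.0002846073513196627 [-0.9 -0.1 -0.3]
```

View pics/a1.png

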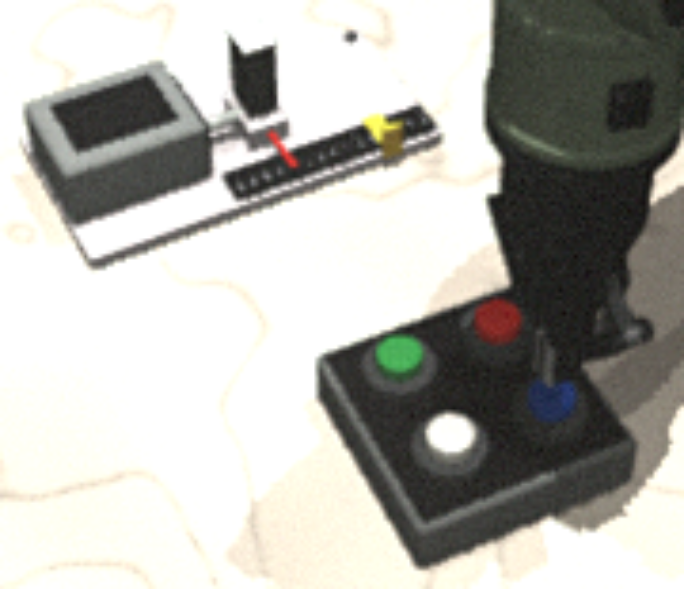

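The closed tip is about 17 mm above the blue cap, which sits at around (552,395). Pressing now.

```bash
python3 -m inch '[{"dx":-2,"dy":-1,"dz":14,"rx":0,"ry":0,"rz":0,"hand":1},{"dx":0,"dy":0,"dz":5,"rx":0,"ry":0,"rz":0,"hand":1},{"dx":0,"dy":0,"dz":4,"rx":0,"ry":0,"rz":0,"hand":1},{"dx":0,"dy":0,"dz":1,"rx":0,"ry":0,"rz":0,"hand":1},{"dx":0,"dy":0,"dz":0,"rx":0,"ry":0,"rz":0,"hand":1}]'
python3 go.py .6037 .1834 .057
python3 - <<'E'
from workcell import bot
import cv2,numpy as np
p,d=bot.grab_frame("scene");c=np.clip(p[150:305,210:390]*2.0,0,255).astype(np.uint8)
cv2.imwrite("pics/a2.png",cv2.resize(c,None,fx=3.8,fy=3.8)[:,:,::-1])
E
```

```text
clock: 4.15
position: [0.6051, 0.1843, 0.0579]
tool_rot: [3.141, 0.001, 3.084]
force: [3.4, -0.2, 4.9]
grip_width: -0.0
4.15 [3.14121901e+00 1.22482289e-03 3.08368637e+00] shift mm [ 1.4 -1.   0.9] yaw to tester: rz -0.0013136336232490997 -3.7925189643142085e-05 [ 3.4 -0.2  4.9]
```

View pics/a2.png

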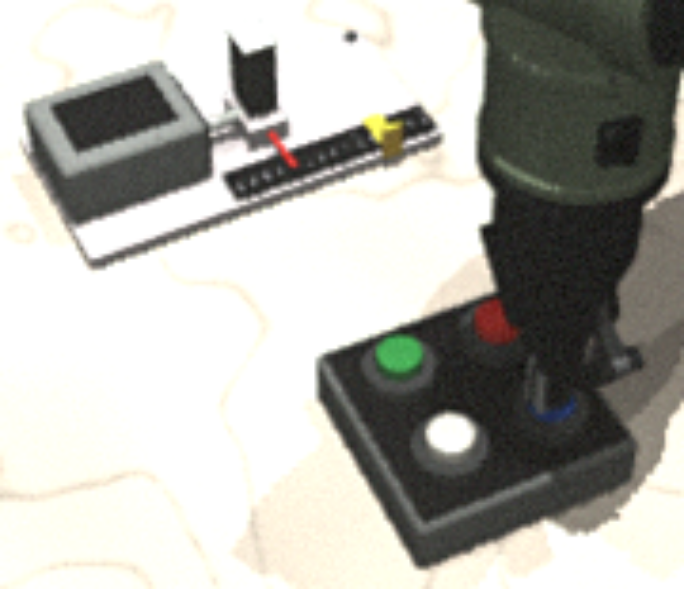

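The force is about 5 N, so the key is near the bottom. I'll push 2 mm more to make sure.

```bash
python3 -m inch '[{"dx":0,"dy":0,"dz":2,"rx":0,"ry":0,"rz":0,"hand":1},{"dx":0,"dy":0,"dz":0,"rx":0,"ry":0,"rz":0,"hand":1}]'
```

```text
clock: 4.4
position: [0.6052, 0.1844, 0.0566]
tool_rot: [3.141, 0.001, 3.084]
force: [-1.3, -1.2, 18.2]
grip_width: 0.0002
```

Blue is bottomed at 18 N. Lifting and moving to white.

```bash
python3 -m inch '[{"dx":0,"dy":0,"dz":-15,"rx":0,"ry":0,"rz":0,"hand":1},{"dx":0,"dy":0,"dz":-10,"rx":0,"ry":0,"rz":0,"hand":1},{"dx":-31,"dy":-2,"dz":0,"rx":0,"ry":0,"rz":0,"hand":1},{"dx":-31,"dy":-2,"dz":0,"rx":0,"ry":0,"rz":0,"hand":1},{"dx":0,"dy":0,"dz":0,"rx":0,"ry":0,"rz":0,"hand":1},{"dx":0,"dy":0,"dz":0,"rx":0,"ry":0,"rz":0,"hand":1}]'
python3 go.py .6672 .1764 .057
```

```text
clock: 5.0
position: [0.666, 0.1765, 0.0802]
tool_rot: [-3.141, -0.001, 3.083]
force: [-0.4, 0.0, -0.5]
grip_width: 0.0001
5.0 [-3.14144327e+00 -6.92770572e-04  3.08330667e+00] shift mm [-1.2  0.  23.2] yaw to tester: rz -0.001693334891996745 0.00012539737822430275 [-0.4  0.  -0.5]
```

```bash
python3 -m inch '[{"dx":-1,"dy":0,"dz":14,"rx":0,"ry":0,"rz":0,"hand":1},{"dx":0,"dy":0,"dz":5,"rx":0,"ry":0,"rz":0,"hand":1},{"dx":0,"dy":0,"dz":5,"rx":0,"ry":0,"rz":0,"hand":1},{"dx":0,"dy":0,"dz":1.5,"rx":0,"ry":0,"rz":0,"hand":1},{"dx":0,"dy":0,"dz":0,"rx":0,"ry":0,"rz":0,"hand":1},{"dx":0,"dy":0,"dz":0,"rx":0,"ry":0,"rz":0,"hand":1}]'
python3 go.py .6672 .1764 .057
python3 - <<'E'
from workcell import bot
import cv2,numpy as np
p,d=bot.grab_frame("scene");c=np.clip(p[150:305,210:390]*2.0,0,255).astype(np.uint8)
cv2.imwrite("pics/a3.png",cv2.resize(c,None,fx=3.8,fy=3.8)[:,:,::-1])
E
```

```text
clock: 5.6
position: [0.6664, 0.177, 0.0564]
tool_rot: [3.141, -0.001, 3.084]
force: [-15.0, -2.9, 30.4]
grip_width: -0.0001
5.6 [ 3.14146371e+00 -1.03280616e-03  3.08408495e+00] shift mm [-0.8 -0.5 -0.6] yaw to tester: rz -0.0009150509533317752 -5.053728466298771e-05 [-15.   -2.9  30.4]
```

View pics/a3.png

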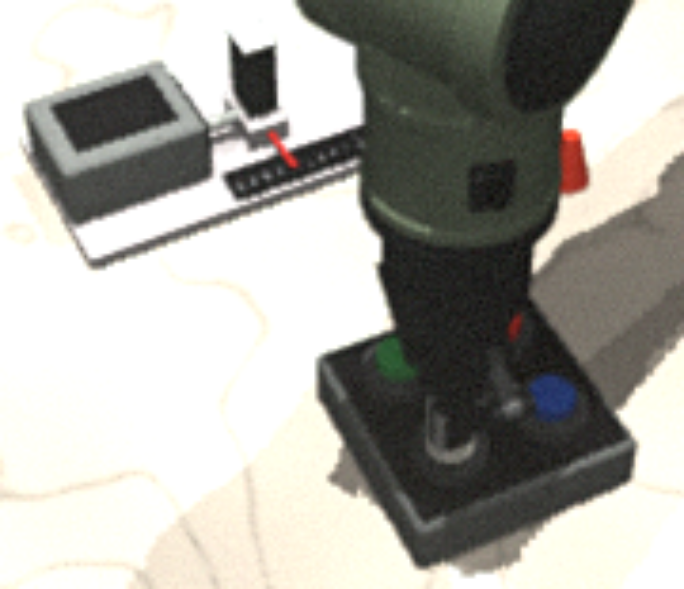

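White is bottomed with blue back up. Now green.

```bash
python3 -m inch '[{"dx":0,"dy":0,"dz":-15,"rx":0,"ry":0,"rz":0,"hand":1},{"dx":0,"dy":0,"dz":-11,"rx":0,"ry":0,"rz":0,"hand":1},{"dx":1,"dy":-32,"dz":0,"rx":0,"ry":0,"rz":0,"hand":1},{"dx":1,"dy":-32,"dz":0,"rx":0,"ry":0,"rz":0,"hand":1},{"dx":0,"dy":0,"dz":0,"rx":0,"ry":0,"rz":0,"hand":1},{"dx":0,"dy":0,"dz":0,"rx":0,"ry":0,"rz":0,"hand":1}]'
python3 go.py .6605 .1129 .057
```

```text
clock: 6.25
position: [0.6616, 0.1122, 0.0811]
tool_rot: [3.142, 0.0, 3.082]
force: [-0.4, 0.4, -0.7]
grip_width: 0.0001
6.25 [3.14154091e+00 2.00105071e-04 3.08247349e+00] shift mm [ 1.1  0.6 24.1] yaw to tester: rz -0.0025265059722525685 9.878551976320301e-05 [-0.4  0.4 -0.7]
```

```bash
python3 -m inch '[{"dx":1,"dy":0,"dz":14,"rx":0,"ry":0,"rz":0,"hand":1},{"dx":0,"dy":0,"dz":5,"rx":0,"ry":0,"rz":0,"hand":1},{"dx":0,"dy":0,"dz":5,"rx":0,"ry":0,"rz":0,"hand":1},{"dx":0,"dy":0,"dz":1,"rx":0,"ry":0,"rz":0,"hand":1},{"dx":0,"dy":0,"dz":0,"rx":0,"ry":0,"rz":0,"hand":1},{"dx":0,"dy":0,"dz":0,"rx":0,"ry":0,"rz":0,"hand":1}]'
python3 go.py .6605 .1129 .057
python3 - <<'E'
from workcell import bot
import cv2,numpy as np
p,d=bot.grab_frame("scene");c=np.clip(p[150:305,210:390]*2.0,0,255).astype(np.uint8)
cv2.imwrite("pics/a4.png",cv2.resize(c,None,fx=3.8,fy=3.8)[:,:,::-1])
E
```

```text
clock: 6.85
position: [0.66, 0.114, 0.0565]
tool_rot: [3.141, -0.001, 3.085]
force: [-10.1, 1.2, 21.1]
grip_width: -0.0001
6.85 [ 3.14097813e+00 -9.50887566e-04  3.08465659e+00] shift mm [-0.5 -1.1 -0.5] yaw to tester: rz -0.00034341196138720775 -5.514746344807509e-05 [-10.1   1.2  21.1]
```

View pics/a4.png

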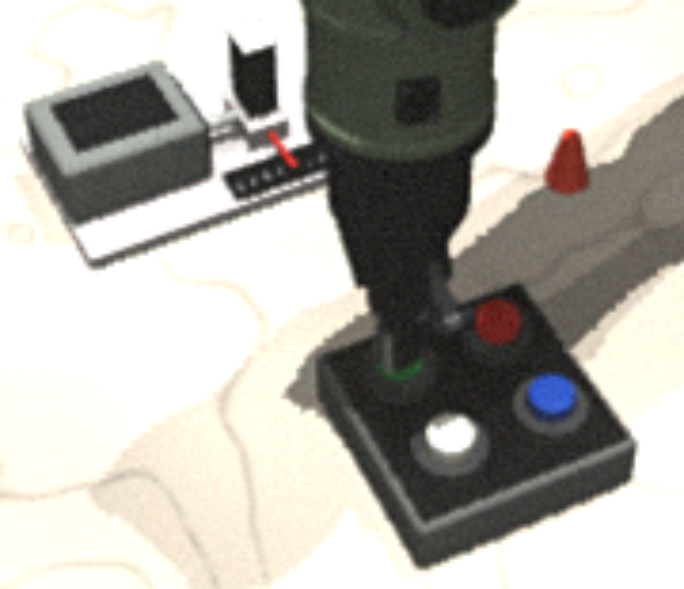

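Green is bottomed at 21 N, with white, blue and red up. Lifting, then heading over the handle with the jaws open.

```bash
python3 -m inch '[{"dx":0,"dy":0,"dz":-20,"rx":0,"ry":0,"rz":0,"hand":1},{"dx":0,"dy":0,"dz":-40,"rx":0,"ry":0,"rz":0,"hand":1},{"dx":0,"dy":0,"dz":-45,"rx":0,"ry":0,"rz":0,"hand":1},{"dx":5,"dy":-44,"dz":0,"rx":0,"ry":0,"rz":0,"hand":-1},{"dx":5,"dy":-44,"dz":0,"rx":0,"ry":0,"rz":0,"hand":-1},{"dx":6,"dy":-44,"dz":0,"rx":0,"ry":0,"rz":0,"hand":-1},{"dx":6,"dy":-44,"dz":0,"rx":0,"ry":0,"rz":0,"hand":-1},{"dx":6,"dy":-44,"dz":0,"rx":0,"ry":0,"rz":0,"hand":-1},{"dx":5,"dy":-43,"dz":0,"rx":0,"ry":0,"rz":0,"hand":-1},{"dx":0,"dy":0,"dz":0,"rx":0,"ry":0,"rz":0,"hand":-1}]'
python3 go.py .612 -.147 .05
python3 - <<'E'
from workcell import bot
import cv2,numpy as np
p,d=bot.grab_frame("scene");c=np.clip(p[100:290,200:400]*2.0,0,255).astype(np.uint8)
cv2.imwrite("pics/a5.png",cv2.resize(c,None,fx=3,fy=3)[:,:,::-1])
E
```

```text
clock: 7.9
position: [0.6107, -0.1546, 0.1605]
tool_rot: [-3.138, -0.001, 3.077]
force: [0.6, 0.6, 0.8]
grip_width: 0.0856
7.9 [-3.13843580e+00 -8.04682173e-04  3.07664373e+00] shift mm [ -0.9   8.  110.5] yaw to tester: rz -0.008356267383156979 0.08555314069585862 [0.6 0.6 0.8]
```

View pics/a5.png

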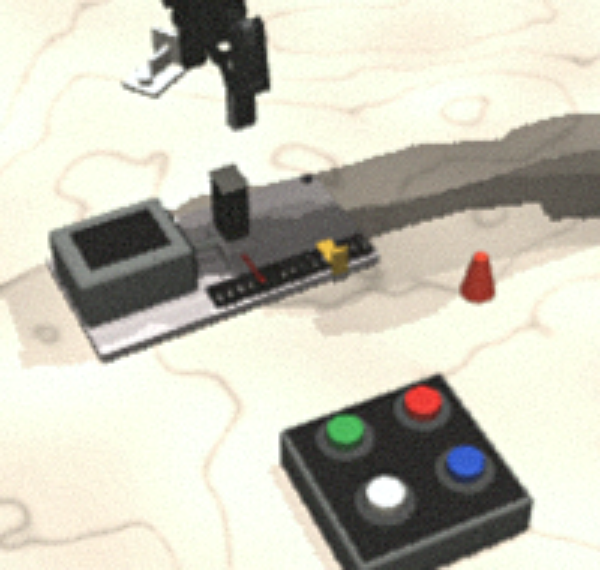

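All keys are up and the tester is clear. I'll let the arm settle and re-measure before descending.

```bash
python3 -m inch '[{"dx":0,"dy":0,"dz":25,"rx":0,"ry":0,"rz":0,"hand":-1},{"dx":0,"dy":0,"dz":0,"rx":0,"ry":0,"rz":0,"hand":-1},{"dx":0,"dy":0,"dz":0,"rx":0,"ry":0,"rz":0,"hand":-1}]'
python3 go.py .612 -.147 .05
```

```text
clock: 8.25
position: [0.6125, -0.1466, 0.1357]
tool_rot: [3.141, -0.001, 3.085]
force: [1.2, 0.6, -1.0]
grip_width: 0.0856
8.25 [ 3.14122869e+00 -1.08203701e-03  3.08504866e+00] shift mm [ 0.3 -0.5 85.7] yaw to tester: rz 4.866236954503833e-05 0.08562195378849956 [ 1.2  0.6 -1. ]
```

```bash
python3 -m inch '[{"dx":0,"dy":0,"dz":25,"rx":0,"ry":0,"rz":0,"hand":-1},{"dx":0,"dy":0,"dz":25,"rx":0,"ry":0,"rz":0,"hand":-1},{"dx":0,"dy":0,"dz":25,"rx":0,"ry":0,"rz":0,"hand":-1},{"dx":0,"dy":0,"dz":10,"rx":0,"ry":0,"rz":0,"hand":-1},{"dx":0,"dy":0,"dz":0,"rx":0,"ry":0,"rz":0,"hand":0},{"dx":0,"dy":0,"dz":0,"rx":0,"ry":0,"rz":0,"hand":1},{"dx":0,"dy":0,"dz":0,"rx":0,"ry":0,"rz":0,"hand":1},{"dx":0,"dy":0,"dz":0,"rx":0,"ry":0,"rz":0,"hand":1},{"dx":0,"dy":0,"dz":0,"rx":0,"ry":0,"rz":0,"hand":1}]' 70
python3 go.py .612 -.147 .05
cat > look.py <<'E'
import sys
from h import *
import cv2
from scipy import ndimage as N
ux=np.array([.9984,-.0565])
for n,(r0,r1,c0,c1) in(("scene",(150,215,255,335)),("top",(160,225,325,385))):
    p,d=bot.grab_frame(n);h=cv2.cvtColor(p,cv2.COLOR_RGB2HSV).astype(int);H,S,V=h[...,0],h[...,1],h[...,2]
    c=np.clip(p[r0:r1,c0:c1]*2.5,0,255).astype(np.uint8);cv2.imwrite(f"pics/{sys.argv[1]}_{n}.png",cv2.resize(c,None,fx=8,fy=8,interpolation=cv2.INTER_CUBIC)[:,:,::-1])
    m0=np.zeros(H.shape,bool);m0[r0:r1,c0:c1]=1
    out={}
    for k,m,z in [("red",((H<7)|(H>173))&(S>110)&(V>25),.023),("yellow",(H>20)&(H<36)&(S>120)&(V>25),.018)]:
        L,q=N.label(m&m0)
        for i in range(1,q+1):
            a=(L==i).sum()
            if a>=8:
                cc=N.center_of_mass(L==i);X=plane(n,*cc,z);print(n,k,a,np.round(cc,1),np.round(X,4),"along",round(float(X[:2]@ux)*1000,1))
    for t,z in(("pointer",.023),("mark",.018)):
        for r in bot.tip_of(n,t)[:1]:
            X=plane(n,*r['centre'],z);print(n,t,round(r['score'],2),np.round(X,4),"along",round(float(X[:2]@ux)*1000,1))
E
python3 look.py b1
```

```text
clock: 9.15
position: [0.613, -0.1481, 0.0521]
tool_rot: [-3.141, 0.002, 3.083]
force: [-1.8, 0.2, 10.5]
grip_width: 0.0292
9.15 [-3.14123624e+00  1.68321336e-03  3.08323316e+00] shift mm [1.1 1.1 2.1] yaw to tester: rz -0.001766843449349409 0.02918154906697767 [-1.8  0.2 10.5]
scene red 20 [190.  284.7] [ 0.6135 -0.1042  0.023 ] along 618.4
scene yellow 63 [185.  311.2] [ 0.5431 -0.0893  0.018 ] along 547.3
scene pointer 0.77 [ 0.6123 -0.098   0.023 ] along 616.9
scene mark 0.57 [ 0.5465 -0.0972  0.018 ] along 551.1
top yellow 52 [210.3 342.6] [ 0.546  -0.0913  0.018 ] along 550.3
top mark 0.72 [0.6635 0.1277 0.018 ] along 655.3
```

View pics/b1_scene.png

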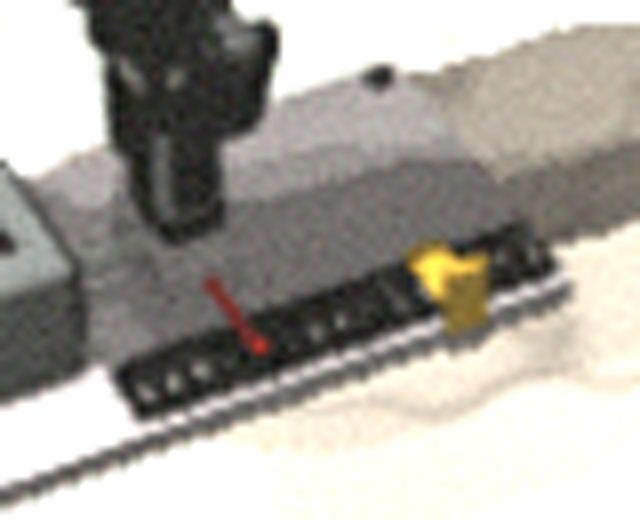

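View pics/b1_top.png

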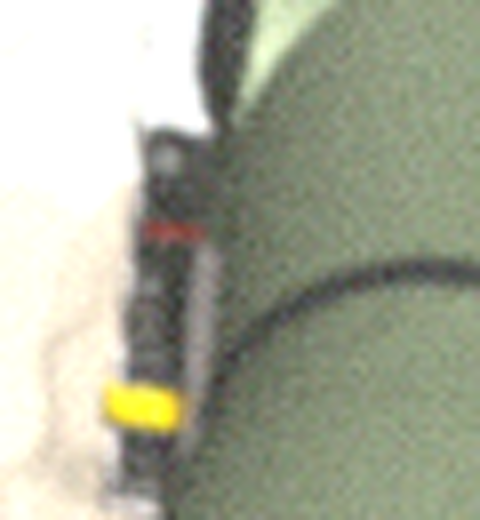

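The handle is held at 29 mm width. The pointer is still home and the mark is about 67 mm out, so I'll pull 55 mm first.

```bash
python3 -m inch '[{"dx":4,"dy":0,"dz":0,"rx":0,"ry":0,"rz":0,"hand":1},{"dx":8,"dy":0,"dz":0,"rx":0,"ry":0,"rz":0,"hand":1},{"dx":9,"dy":0,"dz":0,"rx":0,"ry":0,"rz":0,"hand":1},{"dx":9,"dy":0,"dz":0,"rx":0,"ry":0,"rz":0,"hand":1},{"dx":9,"dy":0,"dz":0,"rx":0,"ry":0,"rz":0,"hand":1},{"dx":9,"dy":0,"dz":0,"rx":0,"ry":0,"rz":0,"hand":1},{"dx":5,"dy":0,"dz":0,"rx":0,"ry":0,"rz":0,"hand":1},{"dx":2,"dy":0,"dz":0,"rx":0,"ry":0,"rz":0,"hand":1},{"dx":0,"dy":0,"dz":0,"rx":0,"ry":0,"rz":0,"hand":1},{"dx":0,"dy":0,"dz":0,"rx":0,"ry":0,"rz":0,"hand":1}]'
python3 go.py .612 -.147 .05
python3 look.py b2
```

```text
clock: 10.45
position: [0.5599, -0.1446, 0.0522]
tool_rot: [-3.141, 0.005, 3.084]
force: [10.4, 0.3, 2.0]
grip_width: 0.0295
10.45 [-3.14147403  0.00524691  3.08361528] shift mm [-52.2   0.6   2.5] yaw to tester: rz -0.0013847237945796564 0.029488311928794062 [10.4  0.3  2. ]
scene red 20 [183.2 303. ] [ 0.5605 -0.1019  0.023 ] along 565.4
scene yellow 58 [184.9 311.6] [ 0.5422 -0.089   0.018 ] along 546.4
scene pointer 0.74 [ 0.5561 -0.0894  0.023 ] along 560.3
scene mark 0.49 [ 0.5442 -0.0939  0.018 ] along 548.6
top yellow 47 [210.6 342.7] [ 0.5452 -0.0916  0.018 ] along 549.5
top mark 0.59 [ 0.5324 -0.092   0.018 ] along 536.8
```

View pics/b2_scene.png

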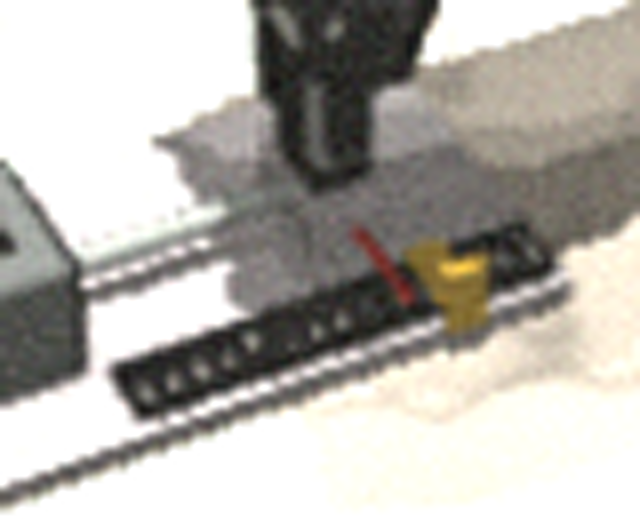

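View pics/b2_top.png

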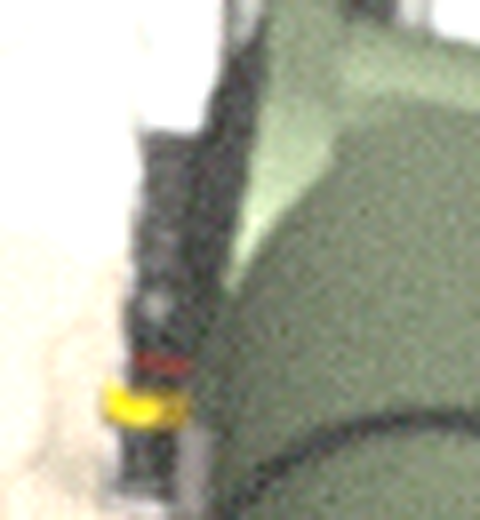

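The pointer is roughly 15 mm short of the band centre. Moving 14 mm further.

```bash
python3 -m inch '[{"dx":5,"dy":0,"dz":0,"rx":0,"ry":0,"rz":0,"hand":1},{"dx":5,"dy":0,"dz":0,"rx":0,"ry":0,"rz":0,"hand":1},{"dx":4,"dy":0,"dz":0,"rx":0,"ry":0,"rz":0,"hand":1},{"dx":0,"dy":0,"dz":0,"rx":0,"ry":0,"rz":0,"hand":1},{"dx":0,"dy":0,"dz":0,"rx":0,"ry":0,"rz":0,"hand":1},{"dx":0,"dy":0,"dz":0,"rx":0,"ry":0,"rz":0,"hand":1},{"dx":0,"dy":0,"dz":0,"rx":0,"ry":0,"rz":0,"hand":1}]'
python3 look.py b3
python3 - <<'E'
from h import *
ux=np.array([.9984,-.0565])
E
```

```text
clock: 11.45
position: [0.5462, -0.1437, 0.0522]
tool_rot: [-3.142, 0.006, 3.084]
force: [11.7, 0.8, 1.2]
grip_width: 0.0293
scene red 9 [178.8 305.4] [ 0.5461 -0.113   0.023 ] along 551.6
scene yellow 43 [185.7 312.7] [ 0.5413 -0.0847  0.018 ] along 545.2
scene pointer 0.89 [ 0.5481 -0.0926  0.023 ] along 552.4
scene mark 0.65 [ 0.544  -0.0947  0.018 ] along 548.5
top yellow 26 [210.9 341.3] [ 0.544  -0.0875  0.018 ] along 548.1
top mark 0.63 [ 0.5427 -0.0956  0.018 ] along 547.2
```

View pics/b3_scene.png

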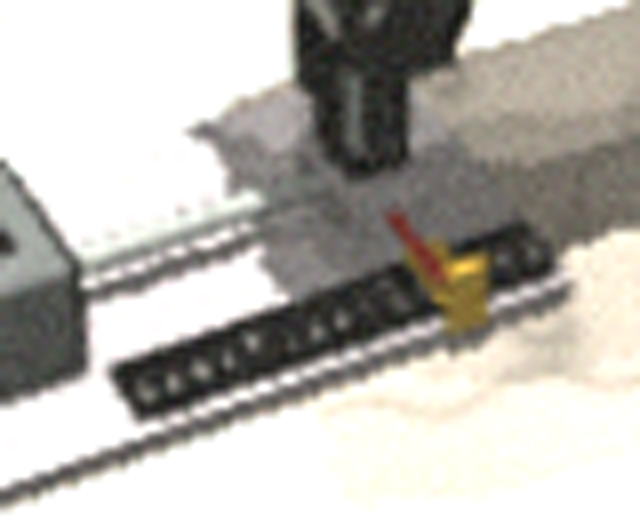

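View pics/b3_top.png

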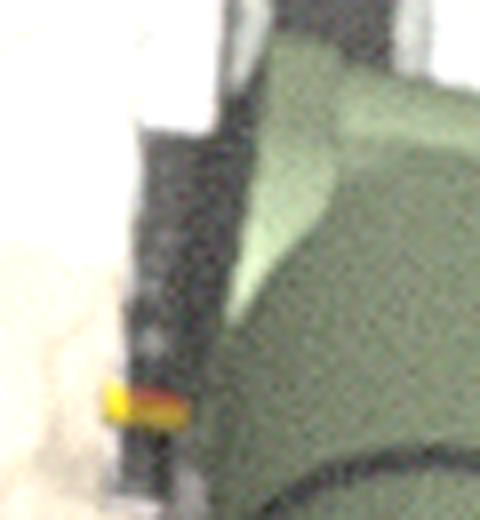

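The pointer is inside the band, about 2–3 mm short of its middle. Nudging 2 mm.

```bash
python3 -m inch '[{"dx":2,"dy":0,"dz":0,"rx":0,"ry":0,"rz":0,"hand":1},{"dx":0,"dy":0,"dz":0,"rx":0,"ry":0,"rz":0,"hand":1},{"dx":0,"dy":0,"dz":0,"rx":0,"ry":0,"rz":0,"hand":1},{"dx":0,"dy":0,"dz":0,"rx":0,"ry":0,"rz":0,"hand":1},{"dx":0,"dy":0,"dz":0,"rx":0,"ry":0,"rz":0,"hand":1},{"dx":0,"dy":0,"dz":0,"rx":0,"ry":0,"rz":0,"hand":1}]'
python3 look.py b4
python3 - <<'E'
from workcell import bot
import cv2,numpy as np
p,d=bot.grab_frame("scene");c=np.clip(p[100:290,200:400]*2.0,0,255).astype(np.uint8)
cv2.imwrite("pics/a6.png",cv2.resize(c,None,fx=3,fy=3)[:,:,::-1])
s=bot.observe();print(s['position'],s['qd'])
from h import plane
for n in("top","scene"):
  for t in("cone","penpot","bracket"):
    for r in bot.tip_of(n,t)[:1]:print(n,t,np.round(plane(n,*r['centre'],0),3))
E
```

```text
clock: 12.35
position: [0.5442, -0.1436, 0.0522]
tool_rot: [-3.142, 0.006, 3.084]
force: [11.8, 0.3, 0.9]
grip_width: 0.0293
scene red 11 [179.9 307.1] [ 0.5448 -0.107   0.023 ] along 549.9
scene yellow 35 [186.2 313.1] [ 0.5414 -0.0828  0.018 ] along 545.2
scene pointer 0.6 [ 0.5463 -0.0866  0.023 ] along 550.4
scene mark 0.62 [ 0.5547 -0.0923  0.018 ] along 559.0
top yellow 22 [211.  341.2] [ 0.5436 -0.0871  0.018 ] along 547.6
top mark 0.38 [ 0.5315 -0.0929  0.018 ] along 535.9
[ 0.54426393 -0.14357409  0.05218131] [ 3.56584567e-04 -1.68110925e-03  1.71529695e-03 -1.07174798e-03
 -3.85805113e-04  1.69963650e-04  9.30922433e-05]
top cone [0.449 0.005 0.   ]
top penpot [0.622 0.411 0.   ]
top bracket [ 0.548 -0.426  0.   ]
scene cone [ 0.449 -0.008  0.   ]
scene penpot [0.615 0.418 0.   ]
scene bracket [ 0.545 -0.421  0.   ]
```

View pics/b4_scene.png

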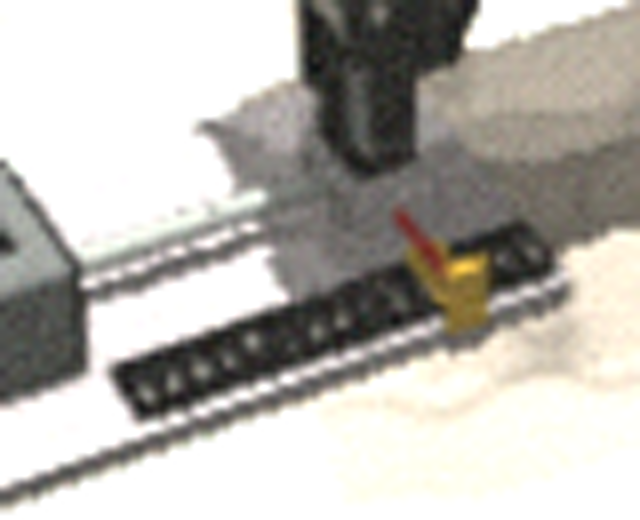

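View pics/b4_top.png

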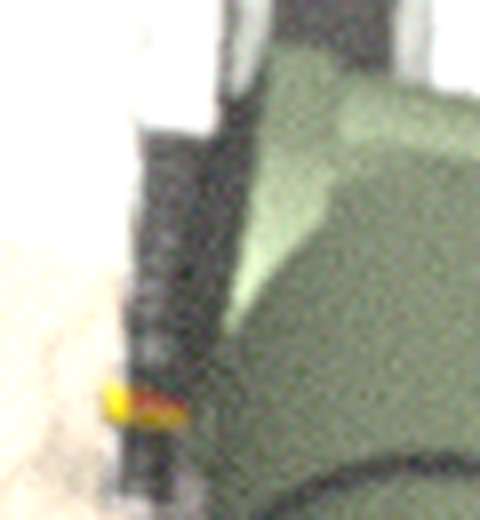

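View pics/a6.png

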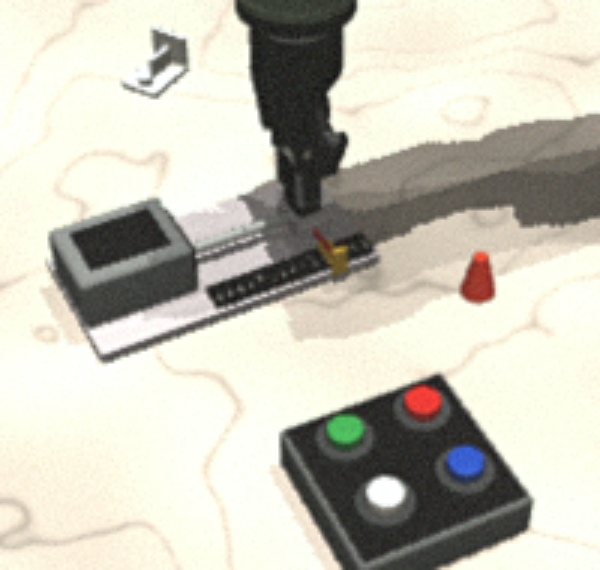

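The pointer lies across the middle of the yellow band in both views, the keys are up and the bystanders haven't moved. Handing in.

```bash
python3 -c "
from workcell import bot
bot.job_done()"
```

```text
the job is handed in; nothing more can be done
```

The proof pull is set up and I handed the job in after about 12.5 s; it reports no verdict, so success rests on my own checks.

- **Keys:** I pressed blue, white and green in that order, each to the bottom stop (18, 30 and 21 N on the tool) and let up again. Red was never touched, and the last picture shows all four keys up.
- **Pull:** I gripped the black handle across its width (29 mm opening, 70 N grip set) and pulled the slide out about 69 mm. The pointer never went past the mark. The gripper was still holding when I handed in, with a steady 11.8 N from the spring.
- **Pointer:** In the last pictures from both cameras it lies inside the yellow band. My estimate is within about 2 mm of the middle, and the arm was at rest.
- **Bystanders:** The cone, pen pot and bracket came out within about 12 mm of where they started. That is about the detector's own scatter, and the pictures show no movement.

**Disagreements:** Two things did not agree. With the pointer covering the clip, the network's final positions for the mark were 9–14 mm off and contradicted each other. I relied on the pictures and earlier measurements of the uncovered mark instead. Also, the first move command was refused because its rows lacked some keys, and nothing moved.

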